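# Press the toothed axle cap onto a mobile-robot wheel

### The arm

A 7-joint arm with a two-finger parallel gripper is mounted at the origin on the work surface. World frame = base frame: x ahead of the robot, y to its left, z up, the work surface at z = 0. Lengths are in m, angles in rad, forces in N, time in s.
With the tool pointing down it reaches from about 0.4 to 0.875 m from the base axis. Payload 4.4 kg.
Tool frame: the origin (TCP) lies on the centre line of the jaws, within the pads' length; the fingertips stand 11 mm ahead of it and the grasp point (between the pads) lies 8 mm behind it; z points along the fingers, y is the line along which they close (so a half turn about z gives the same grasp; the last joint's range is limited). The gripper opens to 85 mm and grips with 20 to 120 N. Pads are 22 mm wide; open, the fingers measure 114 mm over their backs; the gripper's body (76 mm by 85 mm) begins 54 mm behind the grasp point. The pads swing forward as they close: fully open they stand 13 mm farther back than shut.
Start: joints at [-1.201, 0.628, 0.038, 1.517, -0.027, 0.996, -0.02], TCP at [0.274, 0.589, 0.242] pointing down, gripper open.
Joint ranges: [-3.06, 3.06], [-0.37, 2.12], [-1.25, 1.32], [0.18, 2.47], [-1.1, 4.24], [0.23, 1.98], [-2.94, 2.94]. Speed limits (rad/s): [2.57, 2.57, 3.14, 3.14, 3.14, 3.14, 3.14].

### API

Orientations are given as a unit quaternion [x, y, z, w].
In Python, from workcell import ctrl gives the robot as it stands.
- The arm moves only by the tool carry_out, never from a script. Its argument "moves" is one flat list of numbers, 5 for each row, row after row: the opening in per cent of the stroke, from 0 (shut) to 100 (fully open), then the shift along the tool's x, y, z in mm, then the turn about the tool's z in degrees. In form: [fingers, tx, ty, tz, roll, fingers, tx, ty, tz, roll, ...]. A call has 1 to 8 rows; each row is the pose to reach, as a shift and turn from the pose commanded when the call began, along the tool's axes at that moment; what a row does not reach only later rows make up. A row lasts 1/8 s, in which the tool goes at most 62.5 mm and 10.7 degrees, less where a joint would pass 70% of its speed; a pose out of reach is approached as far as the arm can. A call with a gripper value outside its range is refused whole. The fingers move at their own pace and stop on an object; "force" is the grip in N (left out, the last holds). Time passes only in rows, so rows that repeat a pose let the fingers close. It gives the time, the measured TCP pose, the force, the opening and the grip force at its end, in the units of the state.
- ctrl.get_obs(): the state, without advancing time (a new reading comes with each control period).
- ctrl.camera(name): name is "scene" or "top" or "wrist"; returns a dict with "pixels" (420x560x3 uint8, red, green, blue), "fx", "fy", "cx", "cy" (pixels), "k1" (the pictures are not rectified: a ray, as slopes to the right and down, at radius r is drawn at 1 + k1 r^2 times it, then the intrinsics apply), "view" (4x4, takes a point from world to camera coordinates); the wrist camera has in their place "tool_from_camera" (4x4, takes a point from camera to tool coordinates, whose origin is the TCP and whose axes are the flange's). Camera axes: x right, y down, z forward; pixel columns grow to the right and rows downward; lengths in m; the calibration is good to about 2 mm. A picture is of the moment at which its call begins: read the wrist's pose just before it. There is no depth.
- ctrl.finish_job(): hands the job in; it is judged then, once.
The state is a dict: "clock": time; "qpos": joint angles; "qd": joint speeds; "joint_torque": joint torques, N m; "position": TCP position; "tool_rot": TCP orientation; "contact_force": force on the tool from outside, world axes, zero at the start; "torque": the same for the moment, N m; "opening": finger opening in m; "grasp_force": force on a finger pad.
Only numpy, scipy, OpenCV 4.12 (cv2) and the standard library are available. Lean on these libraries where they do the work, as an engineer would, in place of code of your own. Each camera call takes 0.05 s, during which the arm holds its last target. There are 200 camera calls.

### The job

Pick up the toothed axle cap from the bench, set it upright over the upright axle, and press it straight and gently down the shaft until its flange bears on the wheel's spring washer and has squeezed it about half-way (some 3 mm of its 6), so that the teeth hold it there tight. Never squash the spring washer flat or strain the axle post; then let go and leave the other parts where they lie.

Things in the scene. Friction and masses are not known exactly. Their poses are not given: they have to be found in the camera images.
- cap_center (a point): Toothed axle cap (hat-shaped push nut), loose, plain steel, standing flange down on the bench, 36 mm tall, about 150 g: round flange 44 mm across and 4 mm thick at the bottom, with fine radial lines; above it a closed round barrel 28 mm across, the grip. Fingertips may rest on the flange and push on it, or push on the flat top. This point: on its axis, 18 mm above its underside; z up.
- cap_mouth (a point): Centre of the cap's underside: mouth of a blind bore 15 mm across, 33 mm deep. Four sprung teeth stand into the bore 4 mm above the underside, 9 mm between tips: they spread over the axle's taper (push up to 10 N), then bite. From there the cap slides down only under a steady push of about 12 N and stays where it is left, springing back up by some 1 mm when let go on the washer.
- axle: Assembly post, fixed: square aluminium base plate 130 x 130 x 14 mm with a plain upright steel axle 12 mm in diameter in its middle, carrying a rubber-tyred wheel 100 mm across that lies flat. Origin: underside of the base plate, on the axle's line; z is up along the axle. It must not be loaded with over 50 N in all.
- axle_tip (a point): The axle's top end, on its line, 100 mm above the bench. The end is tapered: 6 mm across at the tip, 8.6 mm across 1 mm below, the full 12 mm from 7.5 mm below the tip down.
- washer (a joint): Spring washer: flat steel ring 40 mm across on a wave spring on the wheel's hub, round the axle. Value: how far it is pressed down, 0 free, 6 mm flat; 0.8 N at first, then 2 N per mm more. Its free top lies 18 to 28 mm below the axle's tip, differing from wheel to wheel (shims), so it must be felt: once the cap's flange meets it, the push rises above that needed for sliding.
- bearing_center (a point): Bystander: steel ball bearing ring, 42 mm across, 12 mm tall, flat on the bench near the cap. Its centre. To be left alone.
- spacer_center (a point): Bystander: aluminium spacer sleeve, 34 mm across, 30 mm tall, standing near the cap, open at the top. Its centre. To be left alone.
- driver_grip (a point): Bystander: screwdriver with black handle lying on the bench beyond the cap. Middle of its handle. To be left alone.
There are look-alikes about, which are no part of the job. What is shaped like the part that bears cap_center but orange is not meant. Of the things shaped like the axle, the aluminium one is meant.

How it is judged:
By the outcome, as a careful person would: the job done as asked, in the order asked, and still so for the second after the job is handed in, with the robot touching nothing.
It also fails if it takes over 40 s, if anything falls off the work surface, if the arm or the gripper's body presses on something with over 40 N, if the wrist force passes 120 N, or if a joint passes its speed limit or range.

## Working session

There is one attempt and no reset: what is moved stays moved. The work goes in short steps, Python scripts to look and compute and a tool call to move; the robot and the scene stay as the last step left them, time stands still between calls to the robot, and variables do not carry over. Pictures are saved under pics/ and viewed, at most 10 in all, crops included, and the job is handed in when it is done.

Besides the shell and the picture viewer there is one more tool, called after ">>>" in YAML: its name, and indented under it one key for each argument. carry_out: Moves the arm, as the interface text tells. Its arguments: {"type":"object","properties":{"moves":{"type":"array","items":{"type":"number"}},"force":{"type":"number"}},"required":["moves"]}

```bash
mkdir -p pics; cat > h.py <<'E'
import numpy as np, cv2
from workcell import ctrl
from scipy.spatial.transform import Rotation as R
def cam(name):
    o=ctrl.get_obs(); c=ctrl.camera(name)
    if name=='wrist':
        T=np.eye(4);T[:3,:3]=R.from_quat(o['tool_rot']).as_matrix();T[:3,3]=o['position']
        c['wfc']=T@np.array(c['tool_from_camera'])
    else: c['wfc']=np.linalg.inv(np.array(c['view']))
    return c
def ray(c,u,v):
    K=np.array([[c['fx'],0,c['cx']],[0,c['fy'],c['cy']],[0,0,1]])
    p=cv2.undistortPoints(np.array([[[u,v]]],float),K,np.array([c['k1'],0,0,0.])).ravel()
    d=c['wfc'][:3,:3]@np.array([p[0],p[1],1]); return c['wfc'][:3,3],d
def onz(c,u,v,z):
    o,d=ray(c,u,v); return o+d*(z-o[2])/d[2]
def proj(c,P):
    p=np.linalg.inv(c['wfc'])@np.append(P,1); x=p[:2]/p[2]; x=x*(1+c['k1']*(x@x))
    return x*[c['fx'],c['fy']]+[c['cx'],c['cy']]
def save(c,n): cv2.imwrite('pics/'+n+'.png',c['pixels'][:,:,::-1])
E
python3 - <<'E'
from h import *
o=ctrl.get_obs();print(o)
ims=[]
for n in ['scene','top']:
    c=cam(n);save(c,n)
    print(n,c['wfc'].round(3).tolist(),c['fx'],c['k1'])
E
```

```text
{'clock': 0.0, 'qpos': array([-1.20075997,  0.62933406,  0.03840036,  1.51838042, -0.02701496,
        0.9963067 , -0.02000824]), 'qd': array([ 2.65115426e-04, -1.03285187e-03,  7.60139241e-04, -5.95141017e-04,
       -3.47274843e-04,  4.01328360e-06,  3.73558749e-04]), 'joint_torque': array([-9.99206786e-04, -5.63391244e+01,  1.22603405e+00, -1.93443096e+01,
        1.10029976e-02,  1.04491721e-02, -6.17382028e-06]), 'position': array([0.27409872, 0.58870419, 0.24139216]), 'tool_rot': array([ 2.16189114e-01,  9.76351040e-01, -9.32208083e-04, -2.12560583e-04]), 'contact_force': array([0.47374262, 0.42672258, 0.26918135]), 'torque': array([ 0.02891717, -0.02429567, -0.00606421]), 'grasp_force': 0.0, 'opening': 0.08527763744899661}
scene [[0.217, 0.648, -0.729, 1.132], [0.976, -0.159, 0.149, -0.187], [-0.02, -0.744, -0.668, 0.618], [0.0, 0.0, 0.0, 1.0]] 457.0914171482592 -0.05320906899967582
top [[0.02, -0.996, 0.082, 0.508], [-1.0, -0.021, -0.014, -0.064], [0.015, -0.082, -0.997, 0.908], [0.0, 0.0, 0.0, 1.0]] 497.7508258171803 -0.16999079470735765
```

View pics/scene.png

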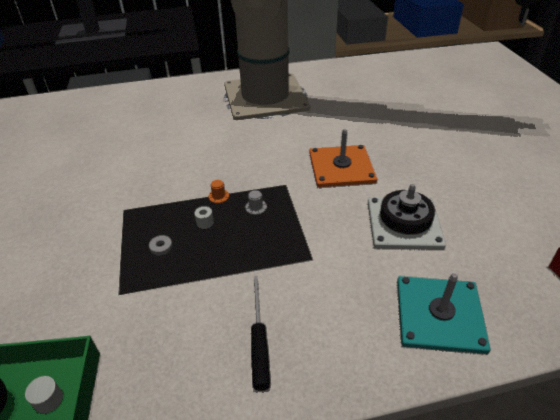

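View pics/top.png

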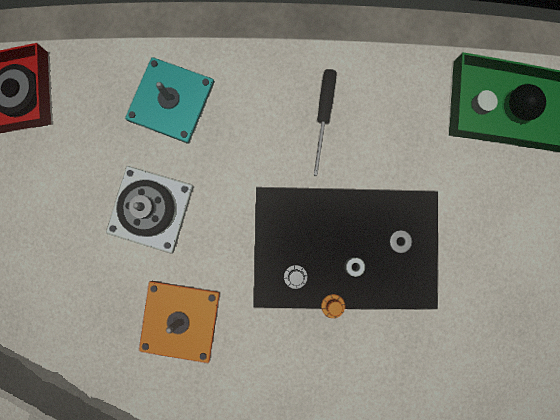

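Scene and top pictures. Cap-shaped: grey/steel at scene (256,202), top (296,278), and orange at scene (218,190), top (333,306); the steel one is meant. Axle-shaped: orange top (180,322), teal top (170,98), and bare aluminium with wheel at top (150,207), scene (405,215); the aluminium one is meant. The spacer is at top (355,267) and the bearing at top (400,241).

```bash
python3 - <<'E'
from h import *
s=cam('scene');t=cam('top')
crop=lambda c,u,v,r:cv2.resize(c['pixels'][v-r:v+r,u-r:u+r,::-1],(400,300 if 0 else 400),interpolation=cv2.INTER_CUBIC)
a=np.hstack([cv2.resize(crop(t,u,v,r),(266,266)) for u,v,r in [(296,278,20),(315,285,45),(148,207,45)]])
b=np.hstack([cv2.resize(crop(s,u,v,r),(266,266)) for u,v,r in [(256,202,20),(235,205,45),(406,210,45)]])
cv2.imwrite('pics/crop.png',np.vstack([a,b]))
print('cap',onz(t,296,278,.02),onz(s,256,202,.018))
print('tip',onz(t,139,207,.1),onz(s,411,186,.1))
E
```

```text
cap [ 0.44568944 -0.10586869  0.02      ] [ 0.45102352 -0.10310983  0.018     ]
tip [0.56078841 0.15801827 0.1       ] [0.56759845 0.16099534 0.1       ]
```

View pics/crop.png

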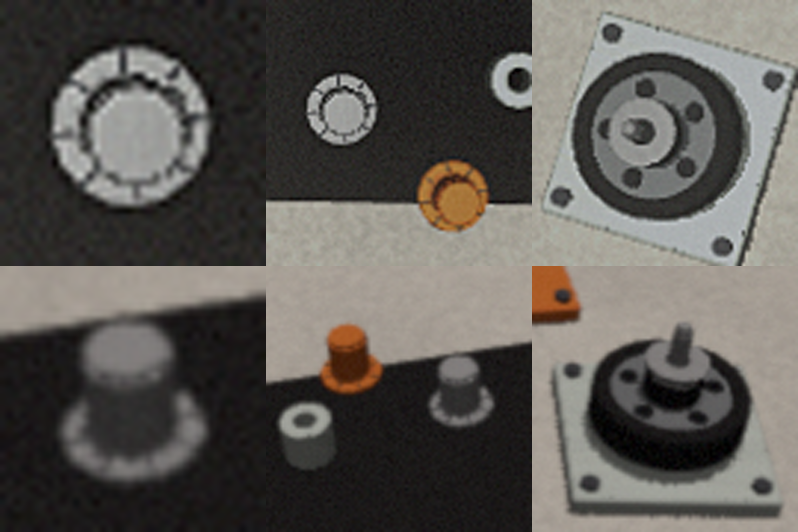

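Confirmed: the plain steel cap is at about (0.447, −0.104), and the aluminium post with wheel has its tip at about (0.564, 0.160). First I move over the axle for a wrist look, rolling so the jaws close along x, clear of the orange cap.

>>> carry_out:
  moves: [100, -440, -260, -20, 65, 100, -440, -260, -20, 65, 100, -440, -260, -20, 65, 100, -440, -260, -20, 65, 100, -440, -260, -20, 65, 100, -440, -260, -20, 65, 100, -440, -260, -20, 65, 100, -440, -260, -20, 65]

```text
clock: 1.2
position: [0.5578, 0.1759, 0.2619]
tool_rot: [0.707, 0.707, 0.0, -0.0]
contact_force: [1.3, 1.3, -0.5]
opening: 0.0851
grasp_force: 0.0
```

>>> carry_out:
  moves: [100, 0, 0, 0, 0, 100, 0, 0, 0, 0]

```text
clock: 1.45
position: [0.5566, 0.1776, 0.2615]
tool_rot: [0.707, 0.707, -0.0, -0.001]
contact_force: [0.5, 1.0, -0.1]
opening: 0.0853
grasp_force: 0.0
```

```bash
python3 - <<'E'
from h import *
c=cam('wrist');save(c,'w1');o=ctrl.get_obs();M=R.from_quat(o['tool_rot']).as_matrix()
print(o['clock'],o['position'],M.round(3).tolist(),o['qpos'].round(2))
print(np.array(c['tool_from_camera']).round(3).tolist(),proj(c,[.564,.16,.1]))
E
```

```text
1.5 [0.55614023 0.1786792  0.26146666] [[-0.002, 1.0, -0.001], [1.0, 0.002, 0.001], [0.001, -0.001, -1.0]] [-0.59  0.53  0.36  1.69 -0.22  0.96 -0.14]
[[-0.0, -0.954, -0.301, 0.077], [1.0, 0.0, -0.0, -0.0], [0.0, -0.301, 0.954, -0.133], [0.0, 0.0, 0.0, 1.0]] [287.15050721 210.95917875]
```

View pics/w1.png

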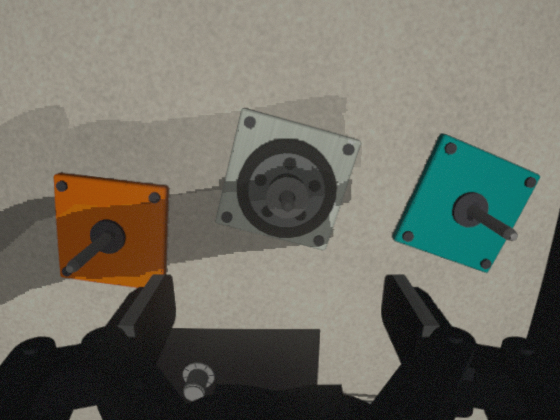

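The wrist view shows the axle tip at about (287,200), the cap at (197,380) and the teal and orange posts to either side. On to the cap.

>>> carry_out:
  moves: [100, -283, -109, 0, 0, 100, -283, -109, 0, 0, 100, -283, -109, 0, 0, 100, -283, -109, 60, 0, 100, -283, -109, 120, 0, 100, -283, -109, 120, 0, 100, -283, -109, 120, 0, 100, -283, -109, 120, 0]

```text
clock: 2.5
position: [0.4493, -0.1041, 0.1425]
tool_rot: [0.706, 0.708, 0.001, 0.0]
contact_force: [0.5, -0.1, -0.2]
opening: 0.0855
grasp_force: 0.0
```

```bash
python3 - <<'E'
from h import *
w=cv2.imread('pics/w1.png')[150:255,217:357]
c=cam('wrist');save(c,'w2');o=ctrl.get_obs()
print(o['clock'],o['position'],proj(c,[.447,-.104,.018]))
cv2.imwrite('pics/w2c.png',np.vstack([cv2.resize(w,(400,300)),cv2.resize(c['pixels'][:,:,::-1],(400,300))]))
g=cv2.cvtColor(c['pixels'],cv2.COLOR_RGB2HSV)
m=((g[...,2]>90)&(g[...,1]<70)).astype(np.uint8);n,l,st,ce=cv2.connectedComponentsWithStats(m)
print([(st[i].tolist(),ce[i].round(1).tolist()) for i in range(1,n) if st[i,4]>300])
E
```

```text
2.55 [ 0.44972821 -0.1040621   0.14286232] [275.05527786 203.42365442]
[([0, 0, 560, 404, 125889], [252.5, 147.3]), ([250, 174, 52, 41, 603], [276.9, 188.2]), ([251, 197, 42, 32, 909], [274.1, 212.9]), ([280, 300, 43, 52, 1442], [299.5, 329.6]), ([337, 380, 32, 22, 379], [354.8, 389.0]), ([69, 405, 34, 15, 373], [85.9, 413.4]), ([454, 405, 34, 15, 374], [470.3, 413.4])]
```

View pics/w2c.png

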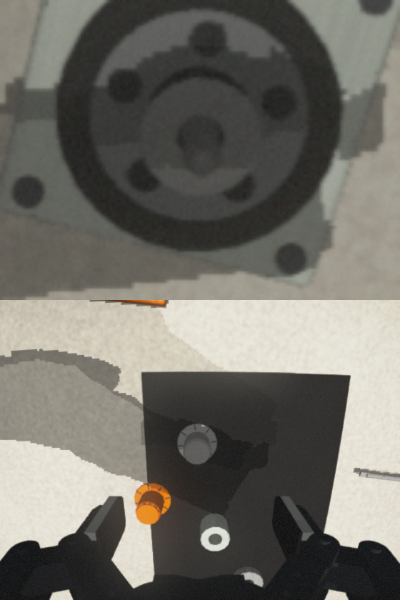

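The crop shows the washer around (287,196) with the axle tip about (287.5,205) in w1. In w2 the cap's top face is at about (272,213), with the flange around (276,200).

```bash
python3 - <<'E'
from h import *
c=cam('wrist');o=ctrl.get_obs();print(o['position'],o['clock'])
g=cv2.cvtColor(c['pixels'],cv2.COLOR_RGB2GRAY)
m=(g>70).astype(np.uint8)*255;m[:150]=0;m[250:]=0;m[:,:230]=0;m[:,330:]=0
cs,_=cv2.findContours(m,cv2.RETR_EXTERNAL,cv2.CHAIN_APPROX_NONE)
for k in sorted(cs,key=cv2.contourArea)[-3:]: print(cv2.boundingRect(k),cv2.contourArea(k))
print('top',onz(c,272,213,.036),'fl L/R',onz(c,250,200,.004),onz(c,302,200,.004),'top/bot of flange',onz(c,276,174,.004))
# tip from w1
T=np.eye(4);T[:3,:3]=np.array([[-0.002,1.0,-0.001],[1.0,0.002,0.001],[0.001,-0.001,-1.0]]);T[:3,3]=[0.55614,0.17868,0.26147]
c['wfc']=T@np.array(c['tool_from_camera']);print('tip',onz(c,287.5,205,.1))
E
```

```text
[ 0.44983002 -0.10416259  0.14303019] 2.6
(248, 173, 55, 57) 2271.0
top [ 0.44558686 -0.10572996  0.036     ] fl L/R [ 0.42795242 -0.10553151  0.004     ] [ 0.46857909 -0.10540679  0.004     ] top/bot of flange [ 0.44822291 -0.08479934  0.004     ]
tip [0.56381333 0.16647545 0.1       ]
```

>>> carry_out:
  moves: [60, -2, -3, 50, 0, 60, -2, -3, 80, 0, 60, -2, -3, 100, 0, 60, -2, -3, 113, 0, 60, -2, -3, 117, 0, 60, -2, -3, 117, 0]

```text
clock: 3.35
position: [0.4465, -0.1066, 0.0254]
tool_rot: [0.706, 0.708, 0.001, 0.001]
contact_force: [0.7, 0.3, 0.2]
opening: 0.0514
grasp_force: 0.0
```

>>> carry_out:
  moves: [20, 0, 0, 0, 0, 20, 0, 0, 0, 0, 20, 0, 0, 0, 0, 20, 0, 0, 0, 0, 20, 0, 0, 0, 0]
  force: 70

```text
clock: 3.98
position: [0.4462, -0.1075, 0.0259]
tool_rot: [0.707, 0.707, 0.001, 0.001]
contact_force: [1.4, 1.5, 7.8]
opening: 0.023
grasp_force: 68.4
```

```bash
python3 - <<'E'
from h import *
c=cam('wrist');save(c,'w3');o=ctrl.get_obs();print(o['position'],o['clock'],o['opening'],o['grasp_force'],o['contact_force'],o['torque'])
E
```

```text
[ 0.44619464 -0.10744874  0.02588676] 4.025 0.02332025230329463 68.41616716235876 [0.11989502 1.39290759 6.30702145] [ 0.22980301 -0.08931764  0.035048  ]
```

View pics/w3.png

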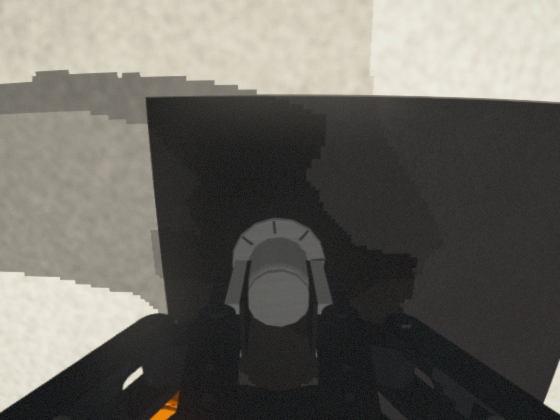

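The cap is between the pads, top face at about (279,299). But the opening reads 23 mm rather than 28, so I check how centred it is.

```bash
python3 - <<'E'
from h import *
c=cam('wrist');o=ctrl.get_obs();p=o['position'];M=R.from_quat(o['tool_rot']).as_matrix()
print('top',onz(c,279,299,.036)-p, 'flange far edge',onz(c,279,219,.004)-p,'fl sides',onz(c,233,260,.004)-p,onz(c,324,260,.004)-p)
print('top far/near',onz(c,279,272,.036)-p,onz(c,279,327,.036)-p)
for n,q in {'grasp pt':[0,0,-.008],'padcorner':[.011,.0135,.0],'padcorner-':[.011,-.0135,0],'padtip':[.011,-.0135,.011]}.items(): print(n,proj(c,p+M@np.array(q)))
E
```

```text
top [0.00013783 0.00129505 0.01008421] flange far edge [ 0.00024196  0.02318848 -0.02191579] fl sides [-0.02138782  0.0027542  -0.02191579] [ 0.02148525  0.00274967 -0.02191579]
top far/near [0.00011719 0.01301695 0.01008421] [ 0.00016107 -0.01166461  0.01008421]
grasp pt [278.57095789 299.05709317]
padcorner [311.79951463 264.92384538]
padcorner- [245.33582718 264.91334585]
padtip [247.50464985 253.64802101]
```

The cap is centred in the jaws, about 1.3 mm off along tool x. Next I lift and go to a look-out point short of the axle.

>>> carry_out:
  moves: [20, 0, 0, -20, 0, 20, 0, 0, -70, 0, 20, 0, 0, -125, 0, 20, 40, 25, -144, 0, 20, 100, 55, -144, 0, 20, 155, 85, -144, 0, 20, 200, 108, -144, 0, 20, 225, 118, -144, 0]

```text
clock: 5.08
position: [0.5636, 0.1216, 0.1686]
tool_rot: [0.705, 0.709, 0.001, -0.0]
contact_force: [-0.1, -1.3, -1.7]
opening: 0.0229
grasp_force: 69.4
```

>>> carry_out:
  moves: [20, 0, 0, 0, 0, 20, 0, 0, 0, 0, 20, 0, 0, 0, 0]

```text
clock: 5.45
position: [0.5625, 0.1155, 0.1691]
tool_rot: [0.708, 0.706, -0.0, 0.0]
contact_force: [0.0, 0.4, -1.7]
opening: 0.0229
grasp_force: 69.4
```

```bash
python3 - <<'E'
from h import *
c=cam('wrist');save(c,'w4');o=ctrl.get_obs();print(o['position'],o['tool_rot'],o['clock'],o['opening'],o['contact_force'])
u,v=proj(c,[.564,.163,.1]).astype(int);print(u,v)
s=cam('scene');us,vs=proj(s,[.564,.15,.11]).astype(int)
a=cv2.resize(c['pixels'][:,:,::-1],(400,300));b=cv2.resize(c['pixels'][v-45:v+45,u-60:u+60,::-1],(400,300),interpolation=3)
d=cv2.resize(s['pixels'][vs-60:vs+60,us-80:us+80,::-1],(400,300),interpolation=3)
b=cv2.convertScaleAbs(b,alpha=1.6)
print((u-60,v-45),(us-80,vs-60))
cv2.imwrite('pics/w4c.png',np.vstack([np.hstack([a,b]),np.hstack([d,d*0])]))
E
```

```text
[0.56270006 0.11572776 0.16910071] [ 7.07788701e-01  7.06424184e-01 -1.63602419e-04  1.42939174e-05] 5.5 0.022861238446847364 [ 0.04715858 -0.61789541 -2.14230439]
280 150
(np.int64(220), np.int64(105)) (np.int64(325), np.int64(121))
```

View pics/w4c.png

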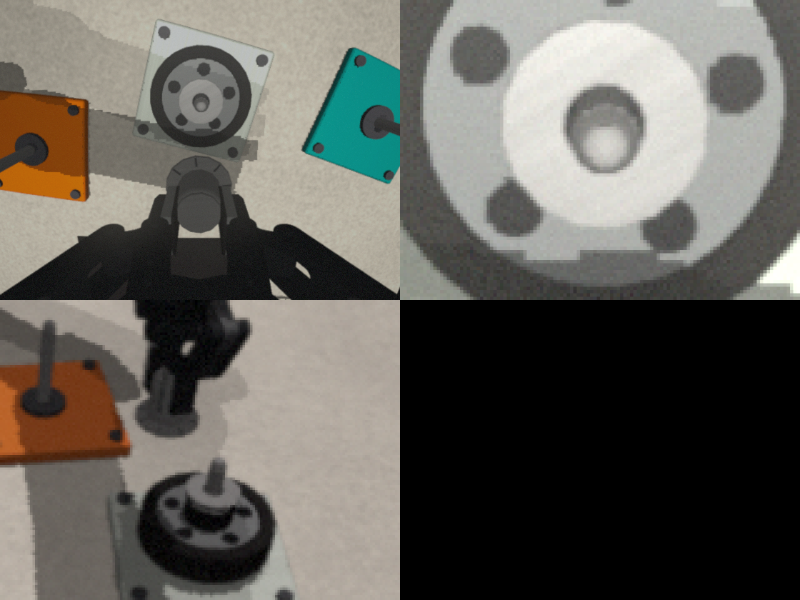

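The aluminium axle's tip disc shows at wrist pixel (281,150), the washer around it, and the cap is held straight with its flange front edge at about (280,217).

```bash
python3 - <<'E'
from h import *
c=cam('wrist');o=ctrl.get_obs();p=o['position'];M=R.from_quat(o['tool_rot']).as_matrix()
tip=onz(c,281.2,149.7,.1)
print(p,'tip',tip,'tip in tool',M.T@(tip-p))
for z in(-.026,): 
  print('fl front',M.T@(onz(c,280,217,p[2]+z)-p),'L',M.T@(onz(c,231,258,p[2]+z)-p),'R',M.T@(onz(c,329,258,p[2]+z)-p),'top',M.T@(onz(c,279,299,p[2]+.01)-p))
# cross-check: scene view ray vs tip: 
s=cam('scene');print('scene tip',onz(s,325+217*.4,121+162*.4,.1))
E
```

```text
[0.56289402 0.11624772 0.16905802] tip [0.56443465 0.16374536 0.1       ] tip in tool [0.04749661 0.0014816  0.06906002]
fl front [0.02247569 0.00064151 0.02600095] L [ 0.00157516 -0.02298789  0.02600086] R [0.00155803 0.02432872 0.02599923] top [ 0.00096691  0.00011665 -0.00999996]
scene tip [0.56741884 0.16261441 0.1       ]
```

>>> carry_out:
  moves: [20, 25, 1, 0, 0, 20, 46, 1, 0, 0, 20, 46, 1, 15, 0, 20, 46, 1, 32, 0, 20, 46, 1, 36, 0, 20, 46, 1, 36, 0, 20, 46, 1, 36, 0, 20, 46, 1, 36, 0]

```text
clock: 6.65
position: [0.5644, 0.1632, 0.1333]
tool_rot: [0.707, 0.707, 0.0, 0.0]
contact_force: [-0.6, 0.5, -2.8]
opening: 0.0235
grasp_force: 69.3
```

```bash
python3 - <<'E'
from h import *
s=cam('scene');c=cam('wrist');t=cam('top')
o=ctrl.get_obs();print(o['clock'],o['position'],o['contact_force'],o['tool_rot'])
us,vs=proj(s,[.564,.163,.11]).astype(int);u2,v2=proj(t,[.564,.163,.11]).astype(int)
cv2.imwrite('pics/s5.png',np.hstack([cv2.resize(s['pixels'][vs-40:vs+40,us-40:us+40,::-1],(400,400),interpolation=3),cv2.resize(c['pixels'][:,:,::-1],(400,400))]))
E
```

```text
6.8 [0.56417456 0.16332051 0.13315333] [ 0.08260647  0.31296492 -1.52588849] [7.0692148e-01 7.0729198e-01 2.5995558e-04 9.0868829e-05]
```

View pics/s5.png

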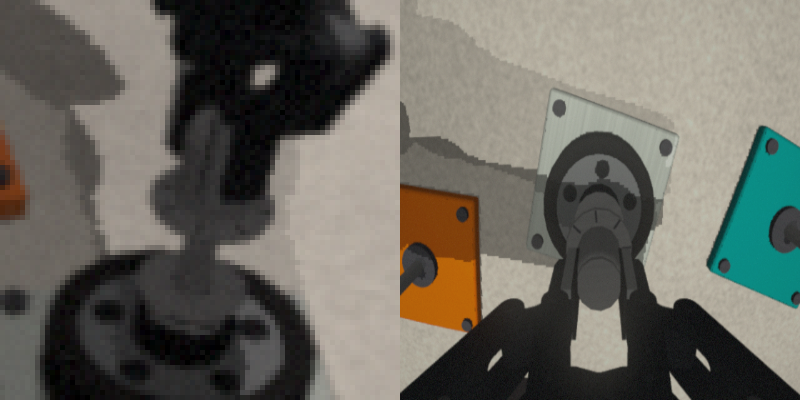

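The cap sits over the axle within 1–2 mm. Now down in small steps.

>>> carry_out:
  moves: [20, -0.5, 0, 2, 0, 20, -0.5, 0, 4, 0, 20, -0.5, 0, 6, 0, 20, -0.5, 0, 8, 0, 20, -0.5, 0, 10, 0, 20, -0.5, 0, 11, 0, 20, -0.5, 0, 12, 0, 20, -0.5, 0, 12, 0]

```text
clock: 7.8
position: [0.5641, 0.1627, 0.1208]
tool_rot: [0.707, 0.707, -0.0, 0.0]
contact_force: [-0.0, 0.1, -2.3]
opening: 0.023
grasp_force: 69.3
```

>>> carry_out:
  moves: [20, 0, 0, 1, 0, 20, 0, 0, 2, 0, 20, 0, 0, 3, 0, 20, 0, 0, 4, 0, 20, 0, 0, 4, 0]

```text
clock: 8.43
position: [0.5643, 0.1627, 0.1169]
tool_rot: [0.707, 0.707, 0.0, 0.0]
contact_force: [2.1, -0.3, -0.3]
opening: 0.0233
grasp_force: 69.7
```

>>> carry_out:
  moves: [20, 0, 0, 1, 0, 20, 0, 0, 2, 0, 20, 0, 0, 3, 0, 20, 0, 0, 3, 0]

```text
clock: 8.93
position: [0.5635, 0.1628, 0.1132]
tool_rot: [0.707, 0.707, -0.001, -0.0]
contact_force: [0.8, -1.2, -4.6]
opening: 0.0232
grasp_force: 69.2
```

>>> carry_out:
  moves: [20, 0, 0, 1, 0, 20, 0, 0, 2, 0, 20, 0, 0, 3, 0, 20, 0, 0, 3, 0]

```text
clock: 9.43
position: [0.5641, 0.1627, 0.1118]
tool_rot: [0.707, 0.707, 0.0, -0.0]
contact_force: [-2.1, -1.3, 6.8]
opening: 0.0228
grasp_force: 70.5
```

>>> carry_out:
  moves: [20, 0, 0, 1, 0, 20, 0, 0, 1, 0, 20, 0, 0, 1, 0]

```text
clock: 9.8
position: [0.5641, 0.1627, 0.111]
tool_rot: [0.707, 0.707, 0.0, -0.0]
contact_force: [-2.5, -0.1, 8.2]
opening: 0.0228
grasp_force: 70.5
```

>>> carry_out:
  moves: [20, 0, 0, 1, 0, 20, 0, 0, 1, 0, 20, 0, 0, 1, 0]

```text
clock: 10.18
position: [0.5641, 0.1627, 0.11]
tool_rot: [0.707, 0.707, 0.0, -0.0]
contact_force: [-2.1, -1.7, 7.8]
opening: 0.0234
grasp_force: 70.6
```

>>> carry_out:
  moves: [20, 0, 0, 1, 0, 20, 0, 0, 1, 0, 20, 0, 0, 1, 0]

```text
clock: 10.55
position: [0.5641, 0.1627, 0.109]
tool_rot: [0.707, 0.707, 0.0, -0.0]
contact_force: [-1.8, -0.3, 8.0]
opening: 0.0227
grasp_force: 70.6
```

>>> carry_out:
  moves: [20, 0, 0, 1, 0, 20, 0, 0, 1, 0, 20, 0, 0, 1, 0]

```text
clock: 10.92
position: [0.5641, 0.1627, 0.108]
tool_rot: [0.707, 0.707, 0.0, -0.0]
contact_force: [-2.0, -1.0, 8.8]
opening: 0.0228
grasp_force: 70.6
```

>>> carry_out:
  moves: [20, 0, 0, 1, 0, 20, 0, 0, 1, 0, 20, 0, 0, 1, 0]

```text
clock: 11.3
position: [0.5641, 0.1627, 0.107]
tool_rot: [0.707, 0.707, 0.0, -0.0]
contact_force: [-1.6, -0.4, 8.2]
opening: 0.0231
grasp_force: 70.6
```

>>> carry_out:
  moves: [20, 0, 0, 1, 0, 20, 0, 0, 1, 0, 20, 0, 0, 1, 0]

```text
clock: 11.68
position: [0.5641, 0.1627, 0.106]
tool_rot: [0.707, 0.707, 0.0, -0.0]
contact_force: [-2.1, -0.2, 8.5]
opening: 0.0232
grasp_force: 70.6
```

>>> carry_out:
  moves: [20, 0, 0, 1, 0, 20, 0, 0, 1, 0, 20, 0, 0, 1, 0]

```text
clock: 12.05
position: [0.564, 0.1627, 0.105]
tool_rot: [0.707, 0.707, 0.0, -0.0]
contact_force: [-1.8, -1.0, 8.2]
opening: 0.0231
grasp_force: 70.6
```

>>> carry_out:
  moves: [20, 0, 0, 1, 0, 20, 0, 0, 1, 0, 20, 0, 0, 1, 0]

```text
clock: 12.42
position: [0.5641, 0.1627, 0.104]
tool_rot: [0.707, 0.707, 0.0, -0.0]
contact_force: [-1.8, -0.2, 7.8]
opening: 0.0229
grasp_force: 70.6
```

```bash
python3 - <<'E'
from h import *
f=[]
for i in range(3): cam('scene'); f.append(ctrl.get_obs()['contact_force'][2])
print(f,ctrl.get_obs()['position'],ctrl.get_obs()['clock'])
E
```

```text
[np.float64(8.601576400768712), np.float64(7.176609234246152), np.float64(8.267791461983144)] [0.56408711 0.16273779 0.10399935] 12.575
```

>>> carry_out:
  moves: [20, 0, 0, 1, 0, 20, 0, 0, 1, 0, 20, 0, 0, 1, 0]

```text
clock: 12.95
position: [0.5641, 0.1627, 0.103]
tool_rot: [0.707, 0.707, 0.0, -0.0]
contact_force: [-1.2, -1.1, 8.5]
opening: 0.0233
grasp_force: 70.6
```

>>> carry_out:
  moves: [20, 0, 0, 1, 0, 20, 0, 0, 1, 0, 20, 0, 0, 1, 0]

```text
clock: 13.32
position: [0.5641, 0.1627, 0.102]
tool_rot: [0.707, 0.707, 0.0, -0.0]
contact_force: [-1.7, -1.3, 8.3]
opening: 0.0234
grasp_force: 70.6
```

>>> carry_out:
  moves: [20, 0, 0, 1, 0, 20, 0, 0, 1, 0, 20, 0, 0, 1, 0]

```text
clock: 13.7
position: [0.5641, 0.1627, 0.101]
tool_rot: [0.707, 0.707, 0.0, -0.0]
contact_force: [-1.9, -1.2, 9.1]
opening: 0.0232
grasp_force: 70.6
```

>>> carry_out:
  moves: [20, 0, 0, 1, 0, 20, 0, 0, 1, 0, 20, 0, 0, 1, 0]

```text
clock: 14.08
position: [0.5641, 0.1627, 0.1]
tool_rot: [0.707, 0.707, 0.0, -0.0]
contact_force: [-2.2, -1.4, 8.3]
opening: 0.0228
grasp_force: 70.6
```

>>> carry_out:
  moves: [20, 0, 0, 1, 0, 20, 0, 0, 1, 0, 20, 0, 0, 1, 0]

```text
clock: 14.45
position: [0.5641, 0.1627, 0.099]
tool_rot: [0.707, 0.707, 0.0, -0.0]
contact_force: [-1.9, -0.4, 7.7]
opening: 0.023
grasp_force: 70.6
```

```bash
python3 - <<'E'
from h import *
f=[]
for i in range(6): cam('scene'); f.append(ctrl.get_obs()['contact_force'][2])
print(np.mean(f),np.std(f),ctrl.get_obs()['position'],ctrl.get_obs()['clock'])
E
```

```text
8.28368978209153 0.2594745562289963 [0.56409144 0.16274008 0.0990018 ] 14.75
```

```bash
python3 - <<'E'
from h import *
c=cam('wrist');save(c,'w6')
a=cv2.imread('pics/w4.png',0);b=cv2.imread('pics/w6.png',0)
for n,(x,y,w,h) in {'top':(244,265,70,70),'flange':(228,210,104,45)}.items():
    t=a[y:y+h,x:x+w];r=cv2.matchTemplate(b[y-25:y+h+25,x-25:x+w+25],t,cv2.TM_CCOEFF_NORMED)
    _,s,_,l=cv2.minMaxLoc(r);print(n,s,l[0]-25,l[1]-25)
E
```

```text
top 0.8785085082054138 0 1
flange 0.4952974021434784 10 -25
```

>>> carry_out:
  moves: [20, 0, 0, 1, 0, 20, 0, 0, 1, 0, 20, 0, 0, 1, 0]

```text
clock: 15.18
position: [0.5641, 0.1627, 0.0981]
tool_rot: [0.707, 0.707, 0.0, -0.0]
contact_force: [-2.2, -0.4, 9.3]
opening: 0.023
grasp_force: 70.7
```

>>> carry_out:
  moves: [20, 0, 0, 1, 0, 20, 0, 0, 1, 0, 20, 0, 0, 1, 0]

```text
clock: 15.55
position: [0.5641, 0.1627, 0.0973]
tool_rot: [0.707, 0.707, 0.0, -0.0]
contact_force: [-2.4, -0.7, 10.2]
opening: 0.023
grasp_force: 70.9
```

```bash
python3 - <<'E'
from h import *
f=[]
for i in range(5): cam('scene'); f.append(ctrl.get_obs()['contact_force'][2])
print(np.mean(f),np.std(f),ctrl.get_obs()['position'],ctrl.get_obs()['clock'])
E
```

```text
10.132722112794815 0.846180530046407 [0.56411005 0.16272017 0.09724155] 15.8
```

Washer contact felt at about z = 0.098. I keep pressing in 1 mm steps.

>>> carry_out:
  moves: [20, 0, 0, 1, 0, 20, 0, 0, 1, 0, 20, 0, 0, 2, 0, 20, 0, 0, 2, 0, 20, 0, 0, 2, 0]

```text
clock: 16.42
position: [0.5641, 0.1627, 0.0956]
tool_rot: [0.707, 0.707, 0.001, -0.0]
contact_force: [-3.5, -1.4, 13.5]
opening: 0.0229
grasp_force: 71.2
```

```bash
python3 - <<'E'
from h import *
f=[]
for i in range(5): cam('scene'); f.append(ctrl.get_obs()['contact_force'][2])
print(np.mean(f),np.std(f),ctrl.get_obs()['position'],ctrl.get_obs()['clock'])
E
```

```text
13.43454023340865 0.30109933974099007 [0.56409487 0.16267876 0.09563705] 16.675
```

>>> carry_out:
  moves: [20, 0, 0, 1, 0, 20, 0, 0, 1, 0, 20, 0, 0, 2, 0, 20, 0, 0, 2, 0, 20, 0, 0, 2, 0]

```text
clock: 17.3
position: [0.5641, 0.1627, 0.094]
tool_rot: [0.707, 0.707, 0.001, -0.0]
contact_force: [-4.2, -1.5, 17.0]
opening: 0.0227
grasp_force: 71.6
```

```bash
python3 - <<'E'
from h import *
f=[]
for i in range(5): cam('scene'); f.append(ctrl.get_obs()['contact_force'][2])
print(np.mean(f),np.std(f),ctrl.get_obs()['position'],ctrl.get_obs()['clock'])
E
```

```text
16.457706227970547 0.2986320101933827 [0.56411701 0.16268794 0.09404971] 17.55
```

>>> carry_out:
  moves: [20, 0, 0, 0.4, 0, 20, 0, 0, 0.4, 0, 20, 0, 0, 0.4, 0]

```text
clock: 17.92
position: [0.5641, 0.1627, 0.0938]
tool_rot: [0.707, 0.707, 0.001, -0.0]
contact_force: [-4.5, -1.9, 18.5]
opening: 0.0233
grasp_force: 71.8
```

>>> carry_out:
  moves: [35, 0, 0, 0, 0, 50, 0, 0, -0.5, 0, 60, 0, 0, -1, 0, 60, 0, 0, -1, 0]

```text
clock: 18.42
position: [0.5639, 0.1629, 0.0922]
tool_rot: [0.707, 0.707, -0.0, -0.0]
contact_force: [-0.9, -0.5, 0.2]
opening: 0.0514
grasp_force: 0.0
```

>>> carry_out:
  moves: [70, 0, 0, -5, 0, 70, 0, 0, -20, 0, 70, 0, 0, -40, 0, 70, -40, 0, -70, 0, 70, -60, 0, -75, 0, 70, -60, 0, -75, 0, 70, -60, 0, -75, 0]

```text
clock: 19.3
position: [0.5634, 0.1044, 0.1665]
tool_rot: [0.706, 0.708, -0.0, -0.001]
contact_force: [-0.4, 0.3, -1.3]
opening: 0.06
grasp_force: 0.0
```

```bash
python3 - <<'E'
from h import *
s=cam('scene');c=cam('wrist');save(c,'w7')
o=ctrl.get_obs();print(o['clock'],o['position'],o['contact_force'])
us,vs=proj(s,[.564,.163,.09]).astype(int)
cv2.imwrite('pics/s7.png',np.hstack([cv2.resize(s['pixels'][vs-40:vs+40,us-40:us+40,::-1],(400,400),interpolation=3),cv2.resize(c['pixels'][:,:,::-1],(400,400))]))
E
```

```text
19.4 [0.56342621 0.10453609 0.16638515] [-0.09591138  0.29534247 -0.05378256]
```

View pics/s7.png

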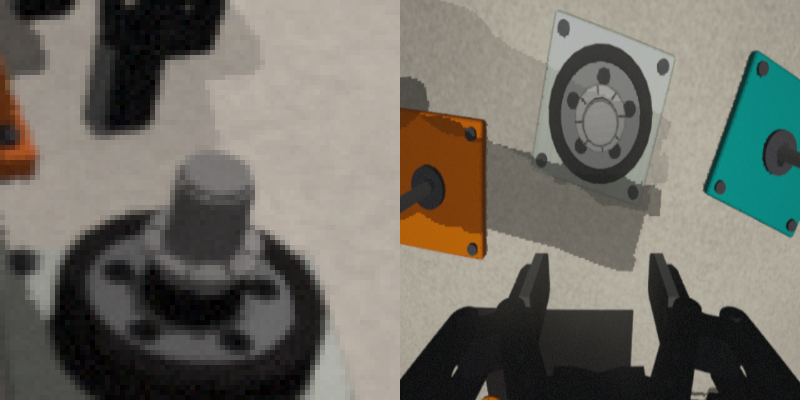

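The cap sits upright on the washer with the gripper clear, in both the scene and wrist views. I hand it in.

```bash
python3 -c "
from h import *
print(ctrl.finish_job())"
```

```text
the job is handed in; nothing more can be done
None
```

The steel cap is pressed straight onto the aluminium post's axle and released, and the job is handed in at about 19 s. From the force readings, the washer was squeezed about 3.8 mm, so about 2.8 mm should remain after the 1 mm spring-back. I didn't measure that after letting go. The push peaked at about 20 N on the axle, and the arm touched no other parts.

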